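Refill ready, then break open the ear-mould dry jar and hold its lid up

ROBOT

A 6-joint arm with a two-finger parallel gripper is mounted at the origin on the work surface. World frame = base frame: x ahead of the robot, y to its left, z up, the work surface at z = 0. Lengths are in m, angles in rad, forces in N, time in s.
With the tool pointing down it reaches from about 0.225 to 0.875 m from the base axis. Payload 3.4 kg.
Tool frame: the origin (TCP) lies between the finger pads; the fingertips stand 19 mm ahead of it and the grasp point (between the pads) is the TCP; z points along the fingers, y is the line along which they close (so a half turn about z gives the same grasp; the last joint's range is limited). The gripper opens to 85 mm and grips with 20 to 120 N. Pads are 22 mm wide; open, the fingers measure 114 mm over their backs; the gripper's body (76 mm by 85 mm) begins 54 mm behind the grasp point. The pads swing forward as they close: fully open they stand 13 mm farther back than shut.
Start: joints at [1.093, 0.276, 1.505, -0, 1.361, -0.121], TCP at [0.201, 0.539, 0.25] pointing down, gripper open.
Joint ranges: [-2.89, 2.89], [-0.75, 2.08], [0.22, 2.7], [-1.18, 4.32], [0.11, 2.71], [-2.7, 2.7]. Speed limits (rad/s): [2.57, 2.57, 3.14, 3.14, 3.14, 3.14].

INTERFACE

Orientations are given as a unit quaternion [w, x, y, z].
In Python, from rig import get_state, imaging, ticket gives the robot as it stands. The module is installed in compiled form; this text tells all that it offers.
- The arm moves only by the shell command python3 -m inch 'ROWS' [FORCE]. ROWS is JSON, a list of rows, each an object with "claw": the opening, from -1 (shut) to 1 (fully open); "travel": the shift along the world's x, y, z in units of 200 mm (1.0 is 200 mm), a list of three; "turn": the turn about the world's z in units of 180 degrees (1.0 is 180 degrees). A call has 1 to 5 rows; each row is the pose to reach, as a shift and turn from the pose commanded when the call began, turning the shorter way round; what a row does not reach only later rows make up. A row lasts 1/10 s, in which the tool goes at most 50 mm and 8.59 degrees, less where a joint would pass 70% of its speed; a pose out of reach is approached as far as the arm can. A call with a number of a shift or a turn outside -1 to 1 is refused whole. A call with a gripper value outside its range is refused whole. The fingers move at their own pace and stop on an object; FORCE is the grip in N (left out, the last holds). Time passes only in rows, so rows that repeat a pose let the fingers close. It gives the time, the measured TCP pose, the force, the opening and the grip force at its end, in the units of the state.
- get_state(): the state, without advancing time (a new reading comes with each control period).
- imaging.get_image(name): name is "scene" or "top" or "wrist"; returns the picture (420x560x3 uint8, red, green, blue); there is no depth.
- imaging.camera_params(name): a dict with "camera_matrix" (3x3 intrinsics, pixels), "cam_to_world" (4x4, takes a point from camera to world coordinates); the wrist camera has in their place "T_tool_cam" (4x4, takes a point from camera to tool coordinates, whose origin is the TCP and whose axes are the flange's). Camera axes: x right, y down, z forward; pixel columns grow to the right and rows downward; lengths in m; the calibration is good to about 2 mm. The wrist camera is an equidistant fisheye: a pixel r from the principal point sees the ray r / f radians off the axis. A picture is of the moment at which its call begins: read the wrist's pose just before it. camera_params takes no time and is no camera call.
- ticket.sign_off(): hands the job in; it is judged then, once.
The state is a dict: "clock": time; "qpos": joint angles; "qd": joint speeds; "effort": joint torques, N m; "position": TCP position; "ee_rot": TCP orientation; "contact_force": force on the tool from outside, world axes, zero at the start; "moment": the same for the moment, N m; "width": finger opening in m; "gripper_force": force on a finger pad.
Only numpy, scipy, OpenCV 4.12 (cv2) and the standard library are available. Lean on these libraries where they do the work, as an engineer would, in place of code of your own. Each camera call takes 0.05 s, during which the arm holds its last target. There are 200 camera calls.

TASK

Make up the refill for the ear-mould dry jar: lay the desiccant cartridge flat and centred on the perforated steel plate and the small humidity indicator flat and centred on top of it, set down rather than dropped. Then pull the dry jar's knobbed lid straight up until it breaks free of the sticking gasket, without jerking it away, and hold it level over the jar with its disc only about 5 cm above the rim, so that the nurse can slip the refill in underneath: the program finishes while the gripper is still holding the lid there. Leave the other things on the counter where they are.

Things in the scene. Friction and masses are not known exactly. Their poses are not given: they have to be found in the camera images.
- plate: perforated round carrier plate of stainless steel, loose, 110 mm across, 4 mm thick, lying flat on the counter. Origin: centre of its underside, z up.
- cartridge: desiccant cartridge: round aluminium can, 60 mm across, 12 mm thick, small dark holes in its top, 60 g, lying flat on the counter. Origin: centre of its underside, z up.
- indicator: humidity indicator: round white plastic disc, 40 mm across, 10 mm thick, paper face with three small brown spots, 25 g, lying flat on the counter. Origin: centre of its underside, z up.
- jar: dry jar for ear moulds: round clear desiccator jar, 146 mm across, rim 85 mm above the counter, clamped to the counter in a rubber-footed ring, so it cannot be lifted. Its mouth has a silicone gasket lip that clings to the lid's plug; clear mouth 116 mm. Origin: centre of its underside, z up.
- lid: the dry jar's loose lid, about 0.3 kg: white disc 153 mm across, 8 mm thick, on the jar's rim, a knob on top, a plug below reaching 15 mm into the mouth. A straight pull up grows to a peak of 13 to 20 N at 5 to 7 mm of lift, then the gasket gives with a small jump; clear after 15 mm, only the weight remains. Origin: centre of the disc's underside (at the rim when shut), z up.
- lid_knob (a point): centre of the top face of the lid's black knob, 38 mm above the lid's origin: an upright plastic cylinder 30 mm across, 30 mm tall above the disc, in the middle of the lid. Nothing overhangs it, so only the squeeze of the fingers holds it: grip it firmly (about 40 N).
- specula_tub: open round tub of translucent orange plastic, 80 mm wide, 62 mm tall, full of black specula; stands in the steel tray. Bystander. Origin: centre of its underside.
- beaker: empty frosted glass beaker, 68 mm wide, 82 mm tall; in the steel tray. Bystander. Origin: centre of its underside.
- ear_loop: chrome ear loop, 155 mm long, 6 mm thick, lying in the steel tray. Bystander. Origin: centre of its underside.
- tip_remover: black plastic tip remover, a forked clip 90 x 24 x 14 mm, lying in the steel tray. Bystander. Origin: centre of its underside.
- tape_roll: roll of white tape lying flat: ring 60 mm outside, 40 mm hole, 25 mm tall. Bystander, not a part of the stack. Origin: centre of its underside.
- tuning_fork: steel tuning fork, 190 mm long, 8 mm thick, lying flat. Bystander. Origin: centre of its underside.
- gallipot: small open steel bowl, 84 mm wide, 38 mm tall. Bystander. Origin: centre of its underside.
- cotton_jar: frosted glass jar with a steel lid and small knob, 88 mm wide, 134 mm tall. Bystander, not the dry jar. Origin: centre of its underside.
Mind the look-alikes: they are no part of the job. Several things have the shape of the lid; the one meant has the colours described above.

How it is judged:
On the way, in this order (a step that is already met when the one before it is completed fails the run):
1. the cartridge lies centred on the plate, let go (horizontal distance between cartridge and plate below 0.009 m and z of cartridge in the frame of plate between 0.001 and 0.008 m and angle between cartridge's own z axis and vertical below 0.12 rad and contact force between the fingers and cartridge below 0.05 N and linear speed of cartridge below 0.03 m/s), for 0.2 s.
2. the indicator lies centred on the cartridge, let go (all of step 1 and horizontal distance between indicator and cartridge below 0.009 m and z of indicator in the frame of cartridge between 0.009 and 0.016 m and angle between indicator's own z axis and vertical below 0.12 rad and contact force between the fingers and indicator below 0.05 N and linear speed of indicator below 0.03 m/s), for 0.2 s.
3. the gripper has pulled the lid free of the gasket (z of lid in the frame of jar above 0.105 m and contact force between lid and jar below 0.05 N and contact force between the fingers and lid above 1 N), for 0.1 s.
At the end, for the whole second after the job is handed in: only the fingers hold the lid (over 1 N), still, level within 0.2 rad, its disc 40 to 68 mm above the jar's rim, within 30 mm of the jar's axis; the cartridge lies flat on the plate and the indicator flat on the cartridge, each within 9 mm of centre, let go and at rest (all of step 2 and z of lid in the frame of jar between 0.125 and 0.153 m and horizontal distance between lid and jar below 0.03 m and angle between lid's own z axis and vertical below 0.2 rad and linear speed of lid below 0.03 m/s and contact force between the fingers and lid above 1 N and contact force between lid and jar below 0.05 N); the arm keeps its last pose, push and grip.
It fails at once if the lid is jerked away: more than 11 cm above the rim, or 8 cm to the side (z of lid in the frame of jar above 0.195 m or horizontal distance between lid and jar above 0.08 m).
It fails at once if the cartridge or the indicator is dropped from more than 2 cm ((contact force between each of the arm, the fingers and cartridge below 0.01 N and linear speed of cartridge above 0.65 m/s) or (contact force between each of the arm, the fingers and indicator below 0.01 N and linear speed of indicator above 0.65 m/s)).
It fails at once if a bystander is moved by more than 3 cm (distance of any of specula_tub, beaker, ear_loop, tip_remover, tape_roll, tuning_fork, gallipot, cotton_jar from where it was at the start of the episode above 0.03 m).
It also fails if it takes over 64 s, if anything falls off the work surface, if the arm or the gripper's body presses on something with over 40 N, if the wrist force passes 120 N, or if a joint passes its speed limit or range.

## Working session

There is one attempt and no reset: what is moved stays moved. The work goes in short steps, Python scripts to look and compute and a shell command to move; the robot and the scene stay as the last step left them, time stands still between calls to the robot, and variables do not carry over. Pictures are saved under pics/ and viewed, at most 10 in all, crops included, and the job is handed in when it is done.

```bash
mkdir -p pics
python3 - <<'E'
from rig import get_state, imaging
import cv2, numpy as np
print(get_state())
for n in ("scene","top"):
    im=imaging.get_image(n); cv2.imwrite(f"pics/{n}0.png",im[:,:,::-1])
for n in ("scene","top","wrist"): print(n,imaging.camera_params(n))
E
```

```text
{'clock': 0.0, 'qpos': array([ 1.09300960e+00,  2.76594214e-01,  1.50615355e+00, -7.43192943e-06,
        1.36068086e+00, -1.20972137e-01]), 'qd': array([-0.00054338,  0.00084026, -0.00161511,  0.00052689,  0.0005153 ,
       -0.00106378]), 'effort': array([ 1.29186312e-03, -4.16773403e+01, -2.45802963e+01, -1.19481219e-04,
        1.06464507e-02, -2.07529575e-05]), 'position': array([0.20060423, 0.53834058, 0.24943198]), 'ee_rot': array([-2.67268268e-04,  1.77461535e-01,  9.84127309e-01, -8.78228701e-04]), 'contact_force': array([ 0.4336524 , -0.66296529,  0.10615471]), 'moment': array([-0.01874273, -0.0004503 , -0.00920159]), 'gripper_force': 0.0, 'width': 0.08551029274350373}
scene {'camera_matrix': array([[473.57242955,   0.        , 283.3217341 ],
       [  0.        , 473.57242955, 209.89762954],
       [  0.        ,   0.        ,   1.        ]]), 'cam_to_world': array([[-0.55877957,  0.42845434, -0.71006497,  1.53489095],
       [ 0.82931001,  0.28537016, -0.48042562,  0.59435991],
       [-0.00320908, -0.85731601, -0.51478049,  0.83060545],
       [ 0.        ,  0.        , 
[... 302 characters left out ...]
, -0.02252773,  0.0099842 , -0.07276276],
       [-0.00749109, -0.10815729, -0.99410557,  1.22659452],
       [ 0.        ,  0.        ,  0.        ,  1.        ]])}
wrist {'camera_matrix': array([[325.1922621 ,   0.        , 275.4801159 ],
       [  0.        , 325.1922621 , 210.21310928],
       [  0.        ,   0.        ,   1.        ]]), 'T_tool_cam': array([[ 6.64185413e-04, -9.44085281e-01, -3.29700685e-01,
         8.58286321e-02],
       [ 9.99999736e-01,  5.29764995e-04,  4.97547961e-04,
        -7.71248893e-04],
       [-2.95063825e-04, -3.29700929e-01,  9.44085383e-01,
        -1.22945188e-01],
       [ 0.00000000e+00,  0.00000000e+00,  0.00000000e+00,
         1.00000000e+00]])}
```

View pics/top0.png

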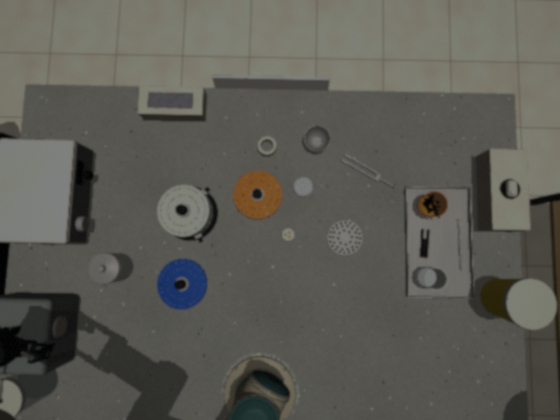

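View pics/scene0.png

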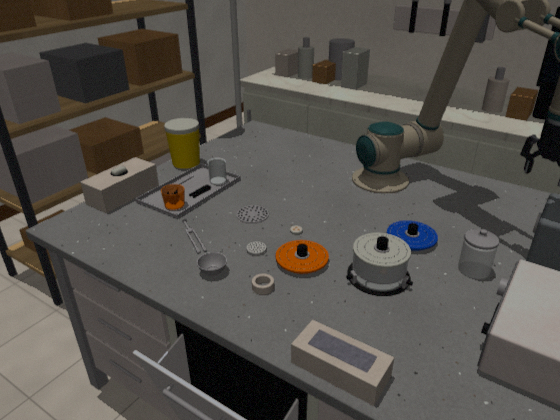

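The top view shows the white-lidded jar at (183,211), the cartridge at (303,186), the indicator at (288,234) and the plate at (345,237). The orange lid (258,195) and blue lid (182,284) are look-alikes. The scene view agrees: jar at (381,260), cartridge (257,248), indicator (296,230), plate (252,214).

```bash
cat > h.py <<'E'
import numpy as np, cv2
from rig import get_state, imaging
from scipy.spatial.transform import Rotation as R
def ray(n,u,v,st=None):
    p=imaging.camera_params(n);K=p["camera_matrix"]
    if n!="wrist":
        d=np.array([(u-K[0,2])/K[0,0],(v-K[1,2])/K[1,1],1]);T=p["cam_to_world"]
    else:
        a=np.array([u-K[0,2],v-K[1,2]])/K[0,0];r=np.hypot(*a)
        d=np.array([*(a/max(r,1e-9)*np.sin(r)),np.cos(r)])
        W=np.eye(4);q=st["ee_rot"];W[:3,:3]=R.from_quat([q[1],q[2],q[3],q[0]]).as_matrix();W[:3,3]=st["position"]
        T=W@p["T_tool_cam"]
    return T[:3,3],T[:3,:3]@d
def onz(n,u,v,z,st=None):
    o,d=ray(n,u,v,st);return o+d*(z-o[2])/d[2]
def blob(im,u,v,h,thr=None,close=3):
    """bright blob near (u,v): outline -> points (n,2)"""
    u0,v0=int(u-h),int(v-h);g=cv2.cvtColor(im,cv2.COLOR_RGB2GRAY)[v0:v0+2*h,u0:u0+2*h]
    if thr is None: thr,_=cv2.threshold(g,0,255,cv2.THRESH_OTSU)
    m=((g>thr)*255).astype(np.uint8);m=cv2.morphologyEx(cv2.copyMakeBorder(m,9,9,9,9,0),cv2.MORPH_CLOSE,np.ones((close,close)))
    cs,_=cv2.findContours(m,cv2.RETR_EXTERNAL,cv2.CHAIN_APPROX_NONE)
    c=max(cs,key=cv2.contourArea);return cv2.convexHull(c)[:,0].astype(float)+[u0-9,v0-9]
def disc(n,im,u,v,h,z,st=None,**k):
    """hull projected onto plane z -> centre and diameter"""
    P=np.array([onz(n,a,b,z,st)[:2] for a,b in blob(im,u,v,h,**k)])
    c,d,_=cv2.fitEllipse((P*1000).astype(np.float32));return np.round(c,1),np.round(d,1)
E
python3 - <<'E'
from h import *
t=cv2.imread("pics/top0.png")[:,:,::-1].copy();s=cv2.imread("pics/scene0.png")[:,:,::-1].copy()
for nm,a,b,z,h in(("cart",(303,186),(257,248),.012,15),("ind",(288,234),(296,230),.010,12),("plate",(345,237),(252,214),.004,26),("lid",(183,211),(381,248),.093,36)):
    print(nm,"top",disc("top",t,*a,h,z),"scene",disc("scene",s,*b,h,z))
for n,im,(u,v) in(("top",t,(182,210)),("scene",s,(382,242))):
    cr=im[v-12:v+12,u-12:u+12].max(2);m=(cr<50).astype(np.uint8);k,l,st,c=cv2.connectedComponentsWithStats(m);i=1+st[1:,4].argmax()
    print(n,c[i]+[u-12,v-12],st[i],onz(n,*(c[i]+[u-12,v-12]),.123 if n=="top" else .108))
E
```

```text
cart top (array([ 626.7, -115.8]), array([58.1, 58.5])) scene (array([ 626.6, -119.4]), array([57.3, 59.6]))
ind top (array([475. , -71.8]), array([38.9, 39.5])) scene (array([475. , -75.5]), array([36.3, 39.3]))
plate top (array([ 470.5, -248.6]), array([108.4, 110. ])) scene (array([ 455.2, -262.9]), array([267.9, 423. ]))Traceback (most recent call last):
  File "<stdin>", line 4, in <module>
  File "h.py", line 26, in disc
    c,d,_=cv2.fitEllipse((P*1000).astype(np.float32));return np.round(c,1),np.round(d,1)
          ~~~~~~~~~~~~~~^^^^^^^^^^^^^^^^^^^^^^^^^^^^^
cv2.error: OpenCV(4.12.0) /io/opencv/modules/imgproc/src/shapedescr.cpp:361: error: (-201:Incorrect size of input array) There should be at least 5 points to fit the ellipse in function 'fitEllipseNoDirect'
```

```bash
A='[{"claw":1,"travel":[0.533,-0.82,0],"turn":-0.097},{"claw":1,"travel":[0.533,-0.82,0],"turn":-0.097},{"claw":1,"travel":[0.533,-0.82,0],"turn":-0.097},{"claw":1,"travel":[0.533,-0.82,0],"turn":-0.097},{"claw":1,"travel":[0.533,-0.82,0],"turn":-0.097}]' ; unset A
python3 -m inch '[{"claw":1,"travel":[0.533,-0.82,0],"turn":-0.097},{"claw":1,"travel":[0.533,-0.82,0],"turn":-0.097},{"claw":1,"travel":[0.533,-0.82,0],"turn":-0.097},{"claw":1,"travel":[0.533,-0.82,0],"turn":-0.097},{"claw":1,"travel":[0.533,-0.82,0],"turn":-0.097}]' 30
python3 -m inch '[{"claw":1,"travel":[0.533,-0.82,0],"turn":-0.097},{"claw":1,"travel":[0.533,-0.82,0],"turn":-0.097},{"claw":1,"travel":[0.533,-0.82,0],"turn":-0.097},{"claw":1,"travel":[0.533,-0.82,0],"turn":-0.097},{"claw":1,"travel":[0.533,-0.82,0],"turn":-0.097}]'
python3 -m inch '[{"claw":1,"travel":[0.533,-0.82,0],"turn":-0.097},{"claw":1,"travel":[0.533,-0.82,0],"turn":-0.097},{"claw":1,"travel":[0.533,-0.82,0],"turn":-0.097},{"claw":1,"travel":[0.533,-0.82,0],"turn":-0.097},{"claw":1,"travel":[0.533,-0.82,0],"turn":-0.097}]'
python3 -m inch '[{"claw":1,"travel":[0.533,-0.82,0],"turn":-0.097},{"claw":1,"travel":[0.533,-0.82,0],"turn":-0.097},{"claw":1,"travel":[0.533,-0.82,0],"turn":-0.097},{"claw":1,"travel":[0.533,-0.82,0],"turn":-0.097},{"claw":1,"travel":[0.533,-0.82,0],"turn":-0.097}]'
python3 - <<'E'
from h import *
st=get_state();w=imaging.get_image("wrist");cv2.imwrite("pics/w1.png",w[:,:,::-1]);print(st["clock"],st["position"],st["ee_rot"],st["qpos"])
import json;json.dump({k:np.array(v).tolist() for k,v in st.items()},open("w1.json","w"))
E
```

```text
clock: 0.6
position: [0.3096, 0.3704, 0.2501]
ee_rot: [0.001, 0.328, 0.945, -0.001]
contact_force: [0.5, 0.0, 0.3]
width: 0.0859
gripper_force: 0.0
clock: 1.1
position: [0.4169, 0.2073, 0.2501]
ee_rot: [0.001, 0.467, 0.884, -0.001]
contact_force: [-0.0, 1.0, 0.0]
width: 0.0857
gripper_force: 0.0
clock: 1.6
position: [0.5238, 0.0437, 0.2497]
ee_rot: [0.001, 0.595, 0.803, -0.0]
contact_force: [-0.4, 0.7, 0.5]
width: 0.0855
gripper_force: 0.0
clock: 2.1
position: [0.6302, -0.1202, 0.2488]
ee_rot: [0.001, 0.71, 0.704, -0.0]
contact_force: [-0.3, 1.0, -1.3]
width: 0.0852
gripper_force: 0.0
2.1 [ 0.63021543 -0.12015488  0.24877886] [ 8.96032900e-04  7.09941089e-01  7.04260465e-01 -2.14033618e-04] [-2.96116581e-01  3.76793444e-01  1.35728054e+00 -1.24243809e-03
  1.40614309e+00 -2.87880135e-01]
```

View pics/w1.png

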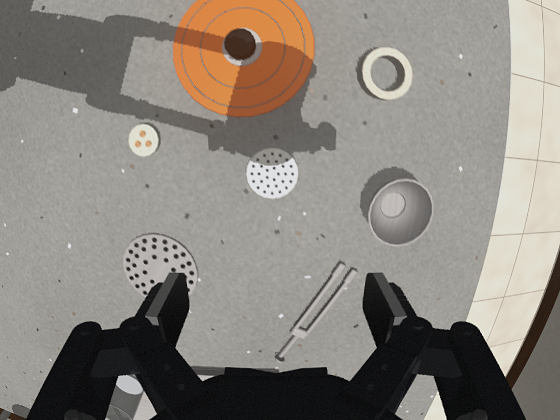

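The wrist view shows the cartridge at (272,173), partly shadowed, the indicator at (144,140) and the plate at (160,267), partly behind a finger.

Run:
```python
from h import *
import json
st=json.load(open("w1.json"));w=cv2.imread("pics/w1.png")[:,:,::-1].copy()
print(disc("wrist",w,144,140,24,.010,st,thr=185))
for t in(170,185,200):
  P=blob(w,272,173,34,thr=t,close=5);Q=np.array([onz("wrist",*p,.012,st)[:2] for p in P])*1000
  print(t,Q.min(0),Q.max(0))
s=cv2.imread("pics/scene0.png")[:,:,::-1].copy()
for t in(90,110): 
  try: print(disc("scene",s,252,214,20,.004,thr=t,close=5))
  except Exception as e: print("x")
```

```text
(array([474. , -73.5]), array([38.2, 38.3]))
170 [ 596.24219103 -146.37344239] [655.27398062 -99.54209607]
185 [ 596.24219103 -146.33705641] [654.18362833 -99.54209607]
200 [ 597.23997948 -146.3183039 ] [654.17159041 -99.54470586]
x
(array([ 470.7, -252.1]), array([ 99.5, 101.7]))
```

```bash
python3 -m inch '[{"claw":1,"travel":[0,0,-0.95],"turn":0},{"claw":1,"travel":[0,0,-0.95],"turn":0},{"claw":1,"travel":[0,0,-0.95],"turn":0},{"claw":1,"travel":[0,0,-0.95],"turn":0},{"claw":1,"travel":[0,0,-0.95],"turn":0}]'
python3 -m inch '[{"claw":0.75,"travel":[0,0,0],"turn":0},{"claw":0.75,"travel":[0,0,0],"turn":0},{"claw":0.75,"travel":[0,0,0],"turn":0},{"claw":0.75,"travel":[0,0,0],"turn":0},{"claw":0.75,"travel":[0,0,0],"turn":0}]'
```

```text
clock: 2.65
position: [0.6218, -0.1129, 0.0546]
ee_rot: [-0.007, 0.708, 0.706, -0.003]
contact_force: [-1.3, 1.3, 0.4]
width: 0.0855
gripper_force: 0.0
clock: 3.15
position: [0.6279, -0.1174, 0.0617]
ee_rot: [0.001, 0.709, 0.705, 0.001]
contact_force: [0.2, 0.1, -0.5]
width: 0.075
gripper_force: 0.0
```

```bash
python3 -m inch '[{"claw":0.75,"travel":[-0.007,0,-0.1],"turn":0},{"claw":0.75,"travel":[-0.007,0,-0.2],"turn":0},{"claw":0.75,"travel":[-0.007,0,-0.2],"turn":0},{"claw":0.75,"travel":[-0.007,0,-0.2],"turn":0}]'
python3 -m inch '[{"claw":0.75,"travel":[0,0,-0.01],"turn":0},{"claw":0.75,"travel":[0,0,-0.02],"turn":0},{"claw":0.75,"travel":[0,0,-0.02],"turn":0},{"claw":0.75,"travel":[0,0,-0.02],"turn":0}]'
```

```text
clock: 3.55
position: [0.6259, -0.1173, 0.0205]
ee_rot: [-0.0, 0.709, 0.705, -0.0]
contact_force: [-0.1, -0.3, -0.2]
width: 0.0748
gripper_force: 0.0
clock: 3.95
position: [0.6261, -0.1172, 0.0167]
ee_rot: [0.0, 0.709, 0.705, 0.0]
contact_force: [0.4, -0.1, 0.4]
width: 0.0747
gripper_force: 0.0
```

```bash
python3 -m inch '[{"claw":0.75,"travel":[0,0,-0.01],"turn":0},{"claw":0.75,"travel":[0,0,-0.015],"turn":0},{"claw":0.75,"travel":[0,0,-0.015],"turn":0},{"claw":0.75,"travel":[0,0,-0.015],"turn":0}]'
python3 - <<'E'
from h import *
w=imaging.get_image("wrist");cv2.imwrite("pics/w2.png",cv2.resize(w[150:420,80:480],None,fx=2,fy=2)[:,:,::-1])
E
```

```text
clock: 4.35
position: [0.6258, -0.1172, 0.0133]
ee_rot: [-0.0, 0.709, 0.705, -0.0]
contact_force: [0.2, -0.3, 0.3]
width: 0.0746
gripper_force: 0.0
```

View pics/w2.png

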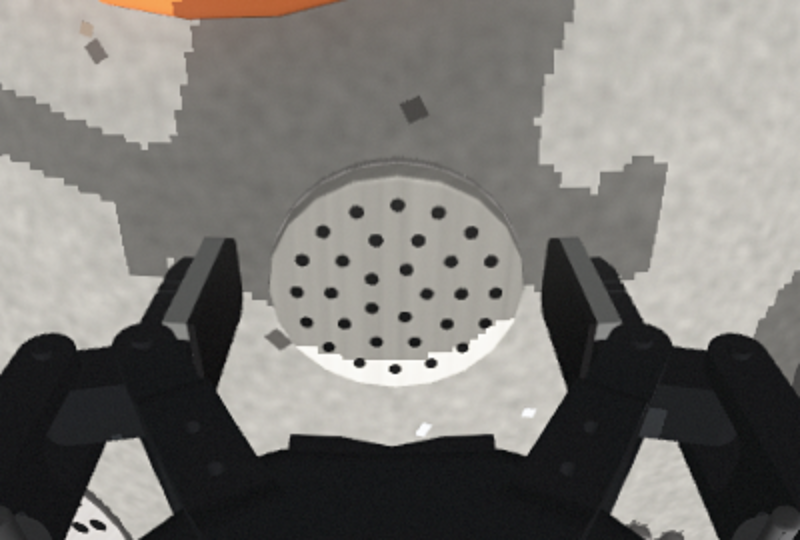

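The cartridge sits centred between the open fingers at (397,280) in the crop, so I close on it.

```bash
python3 -m inch '[{"claw":0.2,"travel":[0,0,0],"turn":0},{"claw":0.2,"travel":[0,0,0],"turn":0},{"claw":0.2,"travel":[0,0,0],"turn":0},{"claw":0.2,"travel":[0,0,0],"turn":0},{"claw":0.2,"travel":[0,0,0],"turn":0}]' 30
python3 -m inch '[{"claw":0.2,"travel":[0,0,0.05],"turn":0},{"claw":0.2,"travel":[0,0,0.15],"turn":0},{"claw":0.2,"travel":[0,0,0.3],"turn":0},{"claw":0.2,"travel":[0,0,0.3],"turn":0},{"claw":0.2,"travel":[0,0,0.3],"turn":0}]' 30
```

```text
clock: 4.9
position: [0.6266, -0.1174, 0.0144]
ee_rot: [0.001, 0.709, 0.705, 0.0]
contact_force: [0.2, -0.8, 5.2]
width: 0.0583
gripper_force: 35.8
clock: 5.4
position: [0.6261, -0.1173, 0.0742]
ee_rot: [0.001, 0.709, 0.705, 0.0]
contact_force: [0.0, 0.2, -1.4]
width: 0.0587
gripper_force: 32.7
```

```bash
python3 -m inch '[{"claw":0.2,"travel":[-0.2,-0.17,0],"turn":0},{"claw":0.2,"travel":[-0.4,-0.34,0],"turn":0},{"claw":0.2,"travel":[-0.6,-0.51,0],"turn":0},{"claw":0.2,"travel":[-0.778,-0.664,0],"turn":0},{"claw":0.2,"travel":[-0.778,-0.664,0],"turn":0}]'
python3 -m inch '[{"claw":0.2,"travel":[0,0,0],"turn":0},{"claw":0.2,"travel":[0,0,0],"turn":0},{"claw":0.2,"travel":[0,0,0],"turn":0}]'
python3 - <<'E'
from h import *
st=get_state();w=imaging.get_image("wrist");cv2.imwrite("pics/w3.png",w[:,:,::-1]);print(st["position"],st["ee_rot"])
import json;json.dump({k:np.array(v).tolist() for k,v in st.items()},open("w3.json","w"))
E
```

```text
clock: 5.9
position: [0.4649, -0.2517, 0.0719]
ee_rot: [-0.003, 0.71, 0.704, -0.001]
contact_force: [-0.1, 0.1, -1.2]
width: 0.0587
gripper_force: 32.7
clock: 6.2
position: [0.4712, -0.2491, 0.073]
ee_rot: [-0.0, 0.708, 0.706, 0.0]
contact_force: [0.0, -0.3, -0.4]
width: 0.0587
gripper_force: 32.7
[ 0.47123675 -0.2491109   0.07300293] [-9.39050471e-05  7.08319624e-01  7.05891815e-01  2.14904490e-04]
```

View pics/w3.png

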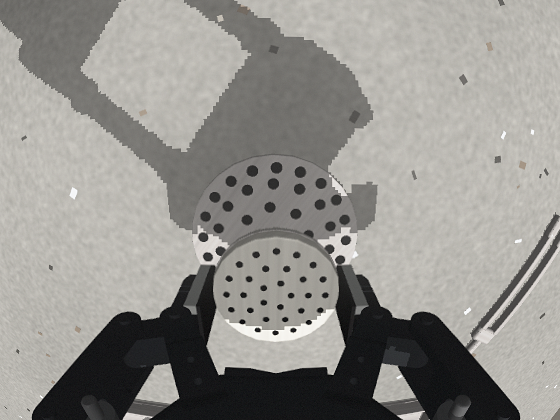

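The plate's edges are near u=193 and 358 with its top edge at (276,154). The held cartridge is level, centred near u=276.

Run:
```python
from h import *
import json
st=json.load(open("w3.json"))
f=lambda u,v,z:(onz("wrist",u,v,z,st)[:2]*1000).round(1)
print("plate",f(193,222,.004),f(358,222,.004),f(276,154,.004))
print("cart z.070 L R bottom",f(213,287,.070),f(340,287,.070),f(276,341,.070))
```

```text
plate [ 417.  -239.3] [ 523.9 -239.7] [ 470.8 -196. ]
cart z.070 L R bottom [ 441.4 -246. ] [ 500.2 -246.2] [ 470.5 -279. ]
```

```bash
python3 -m inch '[{"claw":0.2,"travel":[0,-0.005,-0.1],"turn":0},{"claw":0.2,"travel":[0,-0.005,-0.18],"turn":0},{"claw":0.2,"travel":[0,-0.005,-0.24],"turn":0},{"claw":0.2,"travel":[0,-0.005,-0.265],"turn":0},{"claw":0.2,"travel":[0,-0.005,-0.265],"turn":0}]'
python3 -m inch '[{"claw":0.2,"travel":[0,0,-0.004],"turn":0},{"claw":0.2,"travel":[0,0,-0.007],"turn":0},{"claw":0.2,"travel":[0,0,-0.007],"turn":0}]'
```

```text
clock: 6.75
position: [0.4703, -0.2504, 0.0196]
ee_rot: [-0.001, 0.709, 0.706, -0.0]
contact_force: [-1.7, -0.1, -1.1]
width: 0.0585
gripper_force: 32.7
clock: 7.05
position: [0.4706, -0.2512, 0.0194]
ee_rot: [0.001, 0.709, 0.705, 0.0]
contact_force: [0.1, 0.1, 0.1]
width: 0.0587
gripper_force: 32.7
```

```bash
python3 -m inch '[{"claw":0.2,"travel":[0,0,-0.004],"turn":0},{"claw":0.2,"travel":[0,0,-0.004],"turn":0},{"claw":0.2,"travel":[0,0,-0.004],"turn":0}]'
```

```text
clock: 7.35
position: [0.4704, -0.2512, 0.0184]
ee_rot: [0.0, 0.709, 0.705, 0.0]
contact_force: [-0.7, 0.5, 0.9]
width: 0.0587
gripper_force: 33.6
```

Contact is made, so I open gently and lift.

```bash
python3 -m inch '[{"claw":0.45,"travel":[0,0,0],"turn":0},{"claw":0.6,"travel":[0,0,0],"turn":0},{"claw":0.7,"travel":[0,0,0],"turn":0},{"claw":0.7,"travel":[0,0,0],"turn":0},{"claw":0.7,"travel":[0,0,0],"turn":0}]'
python3 -m inch '[{"claw":0.7,"travel":[0,0,0.1],"turn":0},{"claw":0.7,"travel":[0,0,0.3],"turn":0},{"claw":0.7,"travel":[0,0,0.6],"turn":0},{"claw":0.7,"travel":[0,0,0.6],"turn":0},{"claw":0.7,"travel":[0,0,0.6],"turn":0}]'
python3 -m inch '[{"claw":0.7,"travel":[0,0.2,0],"turn":0},{"claw":0.7,"travel":[0,0.4,0],"turn":0},{"claw":0.5,"travel":[0,0.4,0],"turn":0},{"claw":0.5,"travel":[0,0.4,0],"turn":0},{"claw":0.5,"travel":[0,0.4,0],"turn":0}]'
python3 - <<'E'
from h import *
t=imaging.get_image("top");cv2.imwrite("pics/top1.png",t[:,:,::-1])
s=imaging.get_image("scene");cv2.imwrite("pics/scene1.png",s[:,:,::-1])
st=get_state();w=imaging.get_image("wrist");print(st["position"],st["clock"])
cv2.imwrite("pics/c1.png",np.hstack([cv2.resize(w,(560,420)),cv2.resize(s[170:250,220:300],(240,240)).repeat(1,0)[:, :].copy() if 0 else cv2.copyMakeBorder(cv2.resize(s[170:250,220:300],(240,240)),0,180,0,0,cv2.BORDER_CONSTANT)])[:,:,::-1])
import json;json.dump({k:np.array(v).tolist() for k,v in st.items()},open("w4.json","w"))
E
```

```text
clock: 7.85
position: [0.4703, -0.251, 0.0181]
ee_rot: [0.0, 0.709, 0.705, 0.0]
contact_force: [-0.5, 0.2, 1.6]
width: 0.0722
gripper_force: 0.0
clock: 8.35
position: [0.4715, -0.2518, 0.1404]
ee_rot: [0.003, 0.709, 0.705, 0.0]
contact_force: [-0.0, 0.4, 0.1]
width: 0.0726
gripper_force: 0.0
clock: 8.85
position: [0.47, -0.1714, 0.1371]
ee_rot: [-0.001, 0.709, 0.705, -0.0]
contact_force: [-0.6, -0.3, -0.5]
width: 0.0639
gripper_force: 0.0
[ 0.47024528 -0.17188855  0.13749564] 8.95
```

View pics/c1.png

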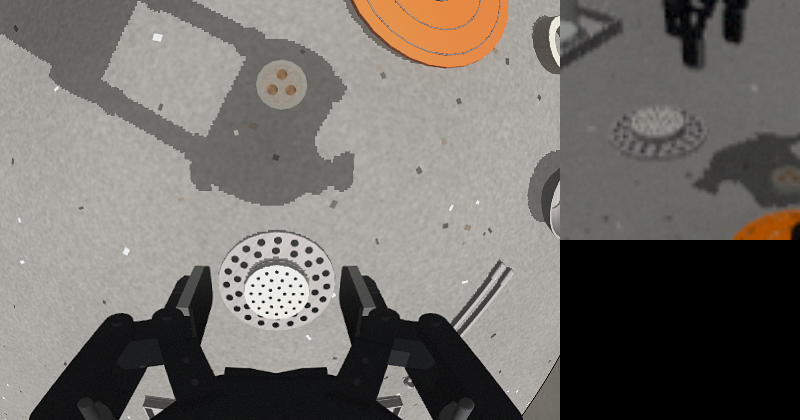

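The cartridge (277,291) lies on the plate (277,281), flat. The indicator is at (282,85) in shadow.

Run:
```python
from h import *
import json
st=json.load(open("w4.json"));w=cv2.imread("pics/c1.png")[:420,:560,::-1].copy()
f=lambda u,v,z:(onz("wrist",u,v,z,st)[:2]*1000).round(1)
for nm,c,z in(("plate",(218,336,231,330),.004),("cart",(244.5,309.5,263,320),.016),("ind",(256.5,307.5,60,110),.010)):
    m=(c[0]+c[1])/2;k=(c[2]+c[3])/2
    print(nm,f(c[0],k,z),f(c[1],k,z),f(m,c[2],z),f(m,c[3],z))
print(disc("wrist",w,277,291,36,.016,st,thr=215,close=5))
t=cv2.imread("pics/top1.png")[:,:,::-1].copy()
```

```text
plate [ 415.5 -245.6] [ 525.3 -246.2] [ 470.5 -195.5] [ 470.2 -304.9]
cart [ 441.2 -249.4] [ 499.4 -249.8] [ 470.4 -220.1] [ 470.2 -282.1]
ind [455.6 -74.7] [494.  -74.7] [474.8 -55.4] [474.7 -94.1]
(array([ 469.6, -251.5]), array([57.9, 58.2]))
```

```bash
python3 -m inch '[{"claw":0.3,"travel":[0.01,0.24,0],"turn":0},{"claw":0.3,"travel":[0.023,0.486,0],"turn":0},{"claw":0.3,"travel":[0.023,0.486,-0.2],"turn":0},{"claw":0.3,"travel":[0.023,0.486,-0.4],"turn":0},{"claw":0.3,"travel":[0.023,0.486,-0.4],"turn":0}]'
python3 -m inch '[{"claw":0.3,"travel":[0,0,-0.1],"turn":0},{"claw":0.3,"travel":[0,0,-0.18],"turn":0},{"claw":0.3,"travel":[0,0,-0.185],"turn":0},{"claw":0.3,"travel":[0,0,-0.185],"turn":0}]'
```

```text
clock: 9.5
position: [0.4712, -0.0728, 0.0544]
ee_rot: [-0.004, 0.709, 0.705, -0.002]
contact_force: [-1.1, 0.9, -0.4]
width: 0.0552
gripper_force: 0.0
clock: 9.9
position: [0.4756, -0.0746, 0.0221]
ee_rot: [0.001, 0.709, 0.705, 0.0]
contact_force: [-0.4, 0.5, 0.2]
width: 0.0558
gripper_force: 0.0
```

```bash
python3 -m inch '[{"claw":0.3,"travel":[0,0,-0.015],"turn":0},{"claw":0.3,"travel":[0,0,-0.015],"turn":0},{"claw":0.3,"travel":[0,0,-0.015],"turn":0}]'
python3 -m inch '[{"claw":-0.3,"travel":[0,0,0],"turn":0},{"claw":-0.3,"travel":[0,0,0],"turn":0},{"claw":-0.3,"travel":[0,0,0],"turn":0},{"claw":-0.3,"travel":[0,0,0],"turn":0},{"claw":-0.3,"travel":[0,0,0],"turn":0}]' 25
```

```text
clock: 10.2
position: [0.4752, -0.074, 0.0188]
ee_rot: [0.001, 0.709, 0.705, 0.0]
contact_force: [0.1, 0.1, -0.4]
width: 0.0555
gripper_force: 0.0
clock: 10.7
position: [0.4751, -0.0738, 0.0187]
ee_rot: [0.0, 0.709, 0.705, 0.0]
contact_force: [0.1, 1.2, 5.7]
width: 0.0383
gripper_force: 24.7
```

```bash
python3 -m inch '[{"claw":-0.3,"travel":[0,0,0.05],"turn":0},{"claw":-0.3,"travel":[0,0,0.15],"turn":0},{"claw":-0.3,"travel":[0,0,0.3],"turn":0},{"claw":-0.3,"travel":[0,0,0.3],"turn":0},{"claw":-0.3,"travel":[0,0,0.3],"turn":0}]'
python3 -m inch '[{"claw":-0.3,"travel":[-0.006,-0.21,0],"turn":0},{"claw":-0.3,"travel":[-0.012,-0.43,0],"turn":0},{"claw":-0.3,"travel":[-0.02,-0.65,0],"turn":0},{"claw":-0.3,"travel":[-0.025,-0.82,0],"turn":0},{"claw":-0.3,"travel":[-0.026,-0.885,0],"turn":0}]'
python3 -m inch '[{"claw":-0.3,"travel":[0,0,0],"turn":0},{"claw":-0.3,"travel":[0,0,0],"turn":0},{"claw":-0.3,"travel":[0,0,0],"turn":0}]'
python3 - <<'E'
from h import *
st=get_state();w=imaging.get_image("wrist");cv2.imwrite("pics/w5.png",w[:,:,::-1]);print(st["position"],st["ee_rot"])
import json;json.dump({k:np.array(v).tolist() for k,v in st.items()},open("w5.json","w"))
E
```

```text
clock: 11.2
position: [0.4753, -0.0739, 0.079]
ee_rot: [0.001, 0.709, 0.705, 0.001]
contact_force: [0.1, 0.4, -0.1]
width: 0.0385
gripper_force: 25.3
clock: 11.7
position: [0.4693, -0.2537, 0.0771]
ee_rot: [-0.0, 0.71, 0.704, -0.0]
contact_force: [-0.2, 0.4, 0.8]
width: 0.0383
gripper_force: 25.3
clock: 12.0
position: [0.4691, -0.2489, 0.0777]
ee_rot: [-0.001, 0.708, 0.706, 0.0]
contact_force: [-1.0, -0.2, 0.1]
width: 0.0384
gripper_force: 25.3
[ 0.46910648 -0.24885481  0.07768257] [-1.05554135e-03  7.08420042e-01  7.05790279e-01  1.13630341e-04]
```

View pics/w5.png

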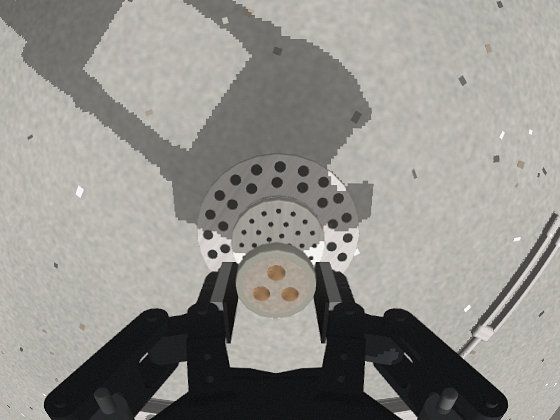

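The indicator is held level at (276,284), above the cartridge and plate.

```bash
python3 -m inch '[{"claw":-0.3,"travel":[0.004,-0.008,-0.08],"turn":0},{"claw":-0.3,"travel":[0.004,-0.008,-0.15],"turn":0},{"claw":-0.3,"travel":[0.004,-0.008,-0.19],"turn":0},{"claw":-0.3,"travel":[0.004,-0.008,-0.208],"turn":0},{"claw":-0.3,"travel":[0.004,-0.008,-0.208],"turn":0}]'
python3 -m inch '[{"claw":-0.3,"travel":[0,0,-0.004],"turn":0},{"claw":-0.3,"travel":[0,0,-0.004],"turn":0},{"claw":-0.3,"travel":[0,0,-0.004],"turn":0}]'
```

```text
clock: 12.55
position: [0.4704, -0.2517, 0.0363]
ee_rot: [-0.0, 0.709, 0.706, -0.0]
contact_force: [-0.5, -0.3, 0.3]
width: 0.0387
gripper_force: 25.3
clock: 12.85
position: [0.4707, -0.2526, 0.0362]
ee_rot: [0.001, 0.709, 0.705, 0.0]
contact_force: [0.1, 0.4, -0.0]
width: 0.0384
gripper_force: 25.3
```

```bash
python3 -m inch '[{"claw":-0.3,"travel":[0,0.003,-0.006],"turn":0},{"claw":-0.3,"travel":[0,0.003,-0.006],"turn":0},{"claw":-0.3,"travel":[0,0.003,-0.006],"turn":0}]'
```

```text
clock: 13.15
position: [0.4707, -0.252, 0.0348]
ee_rot: [0.0, 0.709, 0.705, 0.0]
contact_force: [0.3, -0.3, 1.3]
width: 0.0383
gripper_force: 25.5
```

```bash
python3 -m inch '[{"claw":0,"travel":[0,0,0],"turn":0},{"claw":0.1,"travel":[0,0,0],"turn":0},{"claw":0.25,"travel":[0,0,0],"turn":0},{"claw":0.25,"travel":[0,0,0],"turn":0},{"claw":0.25,"travel":[0,0,0],"turn":0}]'
python3 -m inch '[{"claw":0.25,"travel":[0,0,0.1],"turn":0},{"claw":0.25,"travel":[0,0,0.3],"turn":0},{"claw":0.25,"travel":[0,0,0.6],"turn":0},{"claw":0.25,"travel":[0,0,0.9],"turn":0},{"claw":0.25,"travel":[0,0,0.9],"turn":0}]'
python3 -m inch '[{"claw":0.25,"travel":[0,0.2,0],"turn":0},{"claw":0.25,"travel":[0,0.4,0],"turn":0},{"claw":0.25,"travel":[0,0.4,0],"turn":0},{"claw":0.25,"travel":[0,0.4,0],"turn":0}]'
python3 - <<'E'
from h import *
import json
st=get_state();w=imaging.get_image("wrist");cv2.imwrite("pics/w6.png",w[150:420,100:460,::-1].repeat(2,0).repeat(2,1));print(st["position"],st["clock"])
json.dump({k:np.array(v).tolist() for k,v in st.items()},open("w6.json","w"))
for n in("top","scene"):cv2.imwrite(f"pics/{n}2.png",imaging.get_image(n)[:,:,::-1])
E
```

```text
clock: 13.65
position: [0.4704, -0.2517, 0.0345]
ee_rot: [-0.0, 0.709, 0.705, 0.0]
contact_force: [0.3, 0.1, -0.4]
width: 0.0536
gripper_force: 0.0
clock: 14.15
position: [0.4723, -0.2531, 0.2198]
ee_rot: [0.004, 0.709, 0.705, 0.001]
contact_force: [1.5, -1.0, 1.0]
width: 0.0535
gripper_force: 0.0
clock: 14.55
position: [0.4704, -0.1712, 0.2147]
ee_rot: [0.0, 0.708, 0.706, -0.0]
contact_force: [-0.3, -0.4, 0.5]
width: 0.0535
gripper_force: 0.0
[ 0.47039882 -0.1711938   0.21473088] 14.55
```

View pics/w6.png

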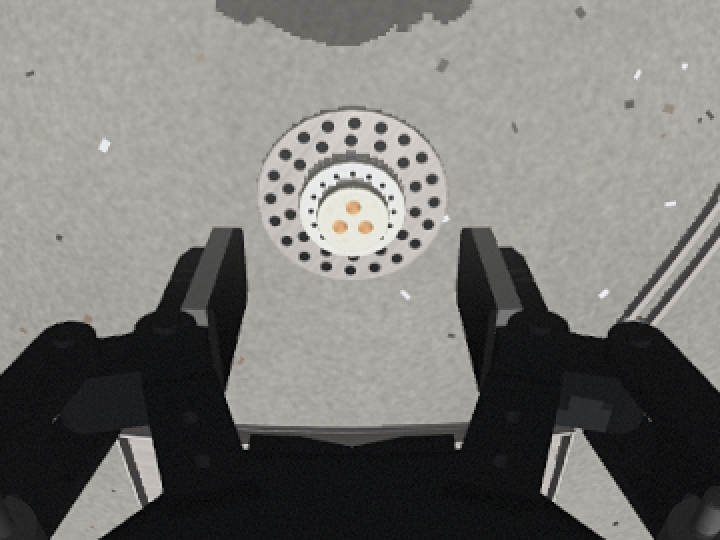

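Run:
```python
from h import *
# white disc + knob of the jar lid in both fixed views (first pictures: arm clear)
for n,(u,v) in(("top",(183,211)),("scene",(381,247))):
    im=cv2.imread(f"pics/{n}0.png")[:,:,::-1];m=((im.min(2)>75)).astype(np.uint8)
    for thr in(75,95,110):
        m=(im.min(2)>thr).astype(np.uint8);m[:v-40]=0;m[v+40:]=0;m[:,:u-40]=0;m[:,u+40:]=0
        cs,_=cv2.findContours(m,0,1);c=max(cs,key=cv2.contourArea);print(n,thr,cv2.boundingRect(c),cv2.contourArea(c))
        P=np.array([onz(n,*p,.093)[:2] for p in cv2.convexHull(c)[:,0].astype(float)])*1000
        if len(P)>5: print(P.min(0).round(1),P.max(0).round(1),np.round(cv2.fitEllipse(P.astype(np.float32))[0],1))
    im2=im[v-20:v+20,u-20:u+20].max(2);k=(im2<55).astype(np.uint8)
    q,l,s,c=cv2.connectedComponentsWithStats(k)
    for i in range(1,q):
        if s[i,4]>20: print("dark",c[i]+[u-20,v-20],s[i]+[u-20,v-20,0,0,0])
```

```text
top 75 (143, 171, 80, 80) 6241.0
top 95 (157, 184, 52, 52) 2048.0
[461.2 161.8] [611.  311.8] [535.6 236.3]
top 110 (158, 185, 50, 50) 1888.0
[464.  164.5] [608.  308.7] [534.7 236.1]
dark [181.19512195 209.57317073] [176 205  11  10  82]
scene 75 (341, 207, 80, 80) 4012.0
scene 95 (341, 207, 80, 80) 3095.0
[272.   72.2] [730.4 374. ] [501.4 233.3]
scene 110 (353, 232, 58, 34) 1424.5
[460.9 158.4] [611.6 308.5] [535.8 233.2]
dark [382.00740741 243.2       ] [377 237  11  14 135]
```

The stack is concentric: plate, cartridge and indicator all sit near u=352 in the crop. Next, towards the jar, stopping short for a wrist check of the lid.

```bash
python3 -m inch '[{"claw":0.25,"travel":[0.04,0.25,0],"turn":0},{"claw":0.25,"travel":[0.08,0.5,0],"turn":0},{"claw":0.25,"travel":[0.11,0.75,0],"turn":0},{"claw":0.25,"travel":[0.16,0.95,0],"turn":0},{"claw":0.25,"travel":[0.16,0.95,0],"turn":0}]'
python3 -m inch '[{"claw":0.25,"travel":[0.08,0.25,0],"turn":0},{"claw":0.25,"travel":[0.16,0.45,0],"turn":0},{"claw":0.25,"travel":[0.165,0.6,0],"turn":0},{"claw":0.25,"travel":[0.165,0.6,0],"turn":0},{"claw":0.25,"travel":[0.165,0.6,0],"turn":0}]'
python3 - <<'E'
from h import *
import json
st=get_state();w=imaging.get_image("wrist");cv2.imwrite("pics/w7.png",w[:,:,::-1]);print(st["position"],st["ee_rot"],st["clock"])
json.dump({k:np.array(v).tolist() for k,v in st.items()},open("w7.json","w"))
s6=json.load(open("w6.json"))
for nm,c,z in(("ind",(317,388,181,256),.026),("cart",(299,406,162,257),.016),("plate",(258,447,107,279),.004)):
    a=[c[0]/2+100,c[1]/2+100,c[2]/2+150,c[3]/2+150];m=(a[0]+a[1])/2;k=(a[2]+a[3])/2
    print(nm,[(onz("wrist",*p,z,s6)[:2]*1000).round(1) for p in((a[0],k),(a[1],k),(m,a[2]),(m,a[3]))])
E
```

```text
clock: 15.2
position: [0.5036, 0.0219, 0.2144]
ee_rot: [-0.001, 0.707, 0.707, 0.001]
contact_force: [-0.4, 0.5, 0.2]
width: 0.0533
gripper_force: 0.0
clock: 15.7
position: [0.5358, 0.1372, 0.214]
ee_rot: [0.0, 0.709, 0.705, -0.001]
contact_force: [0.2, -0.5, -0.5]
width: 0.0535
gripper_force: 0.0
[0.53578601 0.13717038 0.21402661] [ 2.06448221e-04  7.08797954e-01  7.05411141e-01 -7.34807221e-04] 15.7
ind [array([ 451.2, -251.5]), array([ 489.6, -251.6]), array([ 470.4, -229.1]), array([ 470.3, -275.2])]
cart [array([ 440.7, -251.1]), array([ 500.1, -251.3]), array([ 470.4, -222.5]), array([ 470.4, -282. ])]
plate [array([ 416.4, -246.9]), array([ 524.5, -247.2]), array([ 470.5, -195.4]), array([ 470.4, -305. ])]
```

View pics/w7.png

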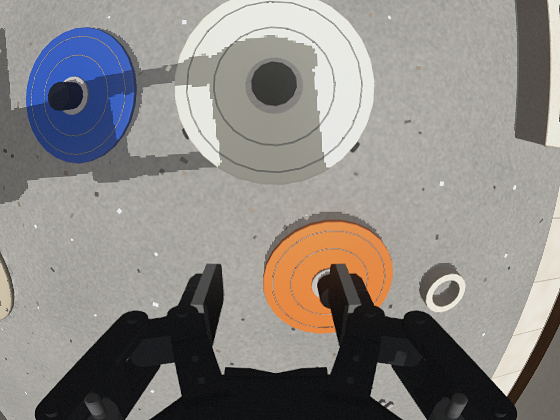

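The white lid is at (275,87) with its knob top at (274,83). The stack measured centred within about 1 mm.

Run:
```python
from h import *
import json
st=json.load(open("w7.json"));w=cv2.imread("pics/w7.png")
m=(w[45:125,235:315].max(2)<70).astype(np.uint8);cs,_=cv2.findContours(m,0,1);c=max(cs,key=cv2.contourArea)[:,0]+[235,45]
P=np.array([onz("wrist",*p,.123,st)[:2] for p in c.astype(float)])*1000
print(np.round(cv2.fitEllipse(P.astype(np.float32))[:2],1))
f=lambda u,v:(onz("wrist",u,v,.093,st)[:2]*1000).round(1)
print(f(175,88),f(374,88),f(275,185))
```

```text
[[534.  233.4]
 [ 27.9  28. ]]
[459.3 234.7] [609.6 234. ] [534.6 157.3]
```

```bash
python3 -m inch '[{"claw":0.25,"travel":[-0.007,0.24,0],"turn":0},{"claw":0.25,"travel":[-0.007,0.484,0],"turn":0},{"claw":0.25,"travel":[-0.007,0.484,-0.05],"turn":0},{"claw":0.25,"travel":[-0.007,0.484,-0.25],"turn":0},{"claw":0.25,"travel":[-0.007,0.484,-0.25],"turn":0}]'
python3 -m inch '[{"claw":0.25,"travel":[0,0,-0.1],"turn":0},{"claw":0.25,"travel":[0,0,-0.2],"turn":0},{"claw":0.25,"travel":[0,0,-0.24],"turn":0},{"claw":0.25,"travel":[0,0,-0.24],"turn":0},{"claw":0.25,"travel":[0,0,-0.24],"turn":0}]'
```

```text
clock: 16.25
position: [0.5307, 0.2322, 0.16]
ee_rot: [-0.002, 0.709, 0.705, -0.005]
contact_force: [-1.4, -0.0, -0.6]
width: 0.0532
gripper_force: 0.0
clock: 16.75
position: [0.5349, 0.2345, 0.1176]
ee_rot: [0.0, 0.709, 0.705, 0.001]
contact_force: [0.6, -0.2, 0.4]
width: 0.0533
gripper_force: 0.0
```

```bash
python3 -m inch '[{"claw":0.25,"travel":[-0.002,0,-0.01],"turn":0},{"claw":0.25,"travel":[-0.002,0,-0.01],"turn":0},{"claw":-0.6,"travel":[-0.002,0,-0.01],"turn":0},{"claw":-0.6,"travel":[-0.002,0,-0.01],"turn":0},{"claw":-0.6,"travel":[-0.002,0,-0.01],"turn":0}]' 45
python3 -m inch '[{"claw":-0.6,"travel":[0,0,0],"turn":0},{"claw":-0.6,"travel":[0,0,0],"turn":0},{"claw":-0.6,"travel":[0,0,0],"turn":0},{"claw":-0.6,"travel":[0,0,0],"turn":0}]' 45
```

```text
clock: 17.25
position: [0.5347, 0.2352, 0.1153]
ee_rot: [0.001, 0.709, 0.705, 0.001]
contact_force: [1.9, -0.0, 2.7]
width: 0.0287
gripper_force: 44.7
clock: 17.65
position: [0.5346, 0.2352, 0.1152]
ee_rot: [0.001, 0.709, 0.705, 0.001]
contact_force: [1.7, -1.3, 6.1]
width: 0.0287
gripper_force: 45.0
```

Firm grip on the knob. Now a slow straight pull.

```bash
python3 -m inch '[{"claw":-0.6,"travel":[0,0,0.005],"turn":0},{"claw":-0.6,"travel":[0,0,0.01],"turn":0},{"claw":-0.6,"travel":[0,0,0.015],"turn":0},{"claw":-0.6,"travel":[0,0,0.02],"turn":0},{"claw":-0.6,"travel":[0,0,0.02],"turn":0}]' 50
python3 -m inch '[{"claw":-0.6,"travel":[0,0,0.005],"turn":0},{"claw":-0.6,"travel":[0,0,0.01],"turn":0},{"claw":-0.6,"travel":[0,0,0.015],"turn":0},{"claw":-0.6,"travel":[0,0,0.02],"turn":0},{"claw":-0.6,"travel":[0,0,0.02],"turn":0}]'
python3 -m inch '[{"claw":-0.6,"travel":[0,0,0.005],"turn":0},{"claw":-0.6,"travel":[0,0,0.01],"turn":0},{"claw":-0.6,"travel":[0,0,0.015],"turn":0},{"claw":-0.6,"travel":[0,0,0.02],"turn":0},{"claw":-0.6,"travel":[0,0,0.02],"turn":0}]'
```

```text
clock: 18.15
position: [0.534, 0.2349, 0.1174]
ee_rot: [0.0, 0.709, 0.705, -0.0]
contact_force: [4.2, 0.2, -6.8]
width: 0.0284
gripper_force: 50.2
clock: 18.65
position: [0.5334, 0.2348, 0.1203]
ee_rot: [-0.0, 0.709, 0.705, -0.001]
contact_force: [5.6, 1.0, -12.3]
width: 0.0284
gripper_force: 50.5
clock: 19.15
position: [0.5336, 0.2346, 0.1266]
ee_rot: [0.0, 0.709, 0.705, -0.0]
contact_force: [4.3, -0.8, -0.1]
width: 0.0287
gripper_force: 51.9
```

```bash
python3 -m inch '[{"claw":-0.6,"travel":[0,0,0.01],"turn":0},{"claw":-0.6,"travel":[0,0,0.025],"turn":0},{"claw":-0.6,"travel":[0,0,0.04],"turn":0},{"claw":-0.6,"travel":[0,0,0.055],"turn":0},{"claw":-0.6,"travel":[0,0,0.07],"turn":0}]'
python3 -m inch '[{"claw":-0.6,"travel":[0,0,0.02],"turn":0},{"claw":-0.6,"travel":[0,0,0.04],"turn":0},{"claw":-0.6,"travel":[0,0,0.06],"turn":0},{"claw":-0.6,"travel":[0,0,0.08],"turn":0},{"claw":-0.6,"travel":[0,0,0.1],"turn":0}]'
python3 -m inch '[{"claw":-0.6,"travel":[0,0,0.015],"turn":0},{"claw":-0.6,"travel":[0,0,0.025],"turn":0},{"claw":-0.6,"travel":[0,0,0.03],"turn":0},{"claw":-0.6,"travel":[0,0,0.03],"turn":0},{"claw":-0.6,"travel":[0,0,0.03],"turn":0}]'
python3 -m inch '[{"claw":-0.6,"travel":[0,0,0],"turn":0},{"claw":-0.6,"travel":[0,0,0],"turn":0},{"claw":-0.6,"travel":[0,0,0],"turn":0}]'
python3 - <<'E'
from h import *
s=imaging.get_image("scene");t=imaging.get_image("top");w=imaging.get_image("wrist")
cv2.imwrite("pics/f.png",np.hstack([cv2.resize(s[170:310,220:460],(480,280)),cv2.resize(w,(320,240))[:, :].copy() if 0 else cv2.copyMakeBorder(cv2.resize(w,(320,240)),0,40,0,0,0)])[:,:,::-1])
E
```

```text
clock: 19.65
position: [0.5332, 0.2351, 0.1408]
ee_rot: [-0.0, 0.709, 0.705, -0.0]
contact_force: [-0.0, -0.2, -2.1]
width: 0.0284
gripper_force: 51.6
clock: 20.15
position: [0.5337, 0.235, 0.1609]
ee_rot: [0.0, 0.709, 0.705, 0.0]
contact_force: [-0.8, 0.0, -3.0]
width: 0.0284
gripper_force: 51.6
clock: 20.65
position: [0.5335, 0.235, 0.1664]
ee_rot: [-0.0, 0.709, 0.705, -0.0]
contact_force: [-0.3, -0.2, -2.2]
width: 0.0287
gripper_force: 51.6
clock: 20.95
position: [0.5336, 0.235, 0.1664]
ee_rot: [-0.0, 0.709, 0.705, -0.0]
contact_force: [0.4, 0.1, -2.7]
width: 0.0286
gripper_force: 51.6
```

View pics/f.png

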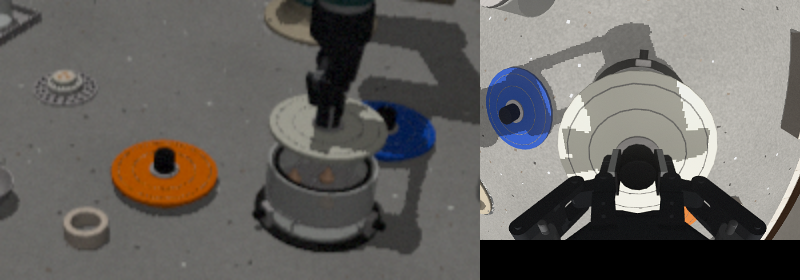

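The lid is held level above the open jar (lid at (329,125), jar mouth at (322,170) in the crop), and the stack is intact at (67,87). A quick check of the disc's height, then sign-off if it fits.

Run:
```python
from h import *
from rig import ticket
im=imaging.get_image("scene");g=im.min(2)
m=(g[205:260,345:425]>85).astype(np.uint8);cs,_=cv2.findContours(m,0,1);c=max(cs,key=cv2.contourArea);print(cv2.boundingRect(c))
o,d=ray("scene",384.5,232.5);k=(np.array([.534,.235])-o[:2])@d[:2]/(d[:2]@d[:2]);p=o+k*d;print("disc top",p.round(4))
if .133<p[2]-.008+.0<.147 or True:
    L=onz("scene",384.5,232.5,.144);print(L.round(4))
if .134<p[2]<.153 and np.hypot(L[0]-.534,L[1]-.235)<.015: print(ticket.sign_off())
```

```text
(0, 0, 60, 55)
disc top [0.5337 0.2359 0.142 ]
[0.5365 0.2369 0.144 ]
the job is handed in; nothing more can be done
None
```

The job is handed in. The cartridge and indicator are stacked within about 2 mm of centre on the plate, and the gripper is holding the freed lid level about 5 cm above the jar's rim. The arm touched no bystander that I could see, though I did not measure them at the end.

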